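# Shade a light-sensitive bottle with a tilting amber visor

## Robot

A 6-joint arm with a two-finger parallel gripper is mounted at the origin on a cart in front of the work surface, level with it; the furniture and walls round the work are solid. World frame = base frame: x ahead of the robot, y to its left, z up, the work surface at z = 0. Lengths are in m, angles in rad, forces in N, time in s.
With the tool pointing down it reaches from about 0.35 to 0.925 m from the base axis. Payload 6.4 kg.
Tool frame: the origin (TCP) lies on the centre line of the jaws, within the pads' length; the fingertips stand 22 mm ahead of it and the grasp point (between the pads) lies 3 mm ahead of it; z points along the fingers, y is the line along which they close (so a half turn about z gives the same grasp; the last joint's range is limited). The gripper opens to 94 mm and grips with 3 to 60 N. Pads are 16 mm wide; open, the fingers measure 119 mm over their backs; the gripper's body (75 mm by 177 mm) begins 78 mm behind the grasp point.
Start: joints at [-1.423, 0.245, 1.558, -0, 1.339, -0.174], TCP at [0.206, -0.617, 0.193] pointing down, gripper open.
Joint ranges: [-3.13, 3.13], [-1.02, 2.26], [0.13, 2.54], [-0.95, 4.09], [0.21, 2.88], [-2.74, 2.74]. Speed limits (rad/s): [2.57, 2.57, 3.14, 3.14, 3.14, 3.14].

## Interface

Orientations are given as a rotation vector (axis times angle).
In Python, from rig import * gives the robot as it stands. The module is installed in compiled form; this text tells all that it offers.
- The arm moves only by the tool arm_command, never from a script. Its argument "increments" is a list of rows, each a list of 7 numbers: the turn, a rotation vector about the tool's x, y, z scaled (see below), then the shift along the tool's x, y, z scaled (see below), then the opening, from -1 (shut) to 1 (fully open). In form: [[wx, wy, wz, dx, dy, dz, fingers], ...]. A call has exactly 10 rows; each row is the pose to reach, as a shift and turn from the pose commanded when the call began, along the tool's axes at that moment; what a row does not reach only later rows make up. The controller multiplies each number of a shift by 20 cm and each number of a turn by 30 degrees. A row lasts 1/10 s, in which the tool goes at most 50 mm and 8.59 degrees, less where a joint would pass 70% of its speed; a pose out of reach is approached as far as the arm can. A call with a number of a shift or a turn outside -1 to 1 is refused whole. A call with a gripper value outside its range is refused whole. The fingers move at their own pace and stop on an object; "squeeze" is the grip in N (left out, the last holds). Time passes only in rows, so rows that repeat a pose let the fingers close, or fill a call up. It gives the time, the measured TCP pose, the force, the opening and the grip force at its end, in the units of the state.
- observe(): the state, without advancing time (a new reading comes with each control period).
- snapshot(name): name is "scene" or "top" or "wrist"; returns a dict with "pixels" (400x640x3 uint8, blue, green, red), "camera_matrix" (3x3 intrinsics, pixels), "extrinsics" (4x4, takes a point from world to camera coordinates). Camera axes: x right, y down, z forward; pixel columns grow to the right and rows downward; lengths in m; the calibration is good to about 2 mm. A picture is of the moment at which its call begins. There is no depth.
- sign_off(): hands the job in; it is judged then, once.
Trained networks look in a picture, given as the dict that the camera call returned (one of the last four; its "shot" number tells which), for a name from the list of things; names that differ only in an ending like _2 or _b are one class to them, and where a whole thing is asked for, a point or a joint stands for the part that bears it (a point fixed in the world has none). Each returns a list of dicts, best first, with "confidence" (0 to 1); they miss things now and then, are a little off and sometimes report something else, mostly with a low value. They report only what shows in the picture. A call takes as long as a camera call. They do not tell look-alikes from the thing itself.
- spot_in(picture, label): "extent" ([left, top, right, bottom] in pixels, round what is visible of it).
The state is a dict: "time_s": time; "qpos": joint angles; "qvel": joint speeds; "joint_torque": joint torques, N m; "ee_pos": TCP position; "orientation": TCP orientation; "contact_force": force on the tool from outside, world axes, zero at the start; "ft_torque": the same for the moment, N m; "gripper_width": opening from 0.0 (shut) to 1.0 (fully open); "gripper_force": force on a finger pad.
Only numpy, scipy, OpenCV 4.12 (cv2) and the standard library are available. Lean on these libraries where they do the work, as an engineer would, in place of code of your own. Each camera call takes 0.05 s, during which the arm holds its last target. There are 200 camera calls.

## Task

The powder in the clear bottle with the green cap must be kept out of the light. Slide the bottle upright along the worktop, without lifting it, onto the white spot in front of the amber visor and let go of it; then fold the visor down over it until the visor is in line with the red pointer at its side, and leave it there. Do not shift the pointer, let the visor or its stand touch the bottle, or disturb the other things on the bench.

Things in the scene. Friction and masses are not known exactly. Their poses are not given: they have to be found in the camera images.
- stand: Visor stand fixed to the worktop: grey base plate (100 mm front to back, 236 mm wide, 8 mm high) that lies from 5 mm in front of the hinge to 95 mm behind it, and two aluminium posts 121 mm high at y = -98 and +98 mm that carry the hinge. Origin on the worktop right below the middle of the hinge; x points from the front (where the spot is) to the back, y to the left along the hinge, z up.
- hinge (a point): Middle of the visor's hinge axis, 115 mm above the worktop; axes as the stand's.
- spot (a point): Centre of the flat white spot, 100 mm across with a yellow ring, on the worktop 95 mm in front of the hinge. The space in front of the stand is open from the front and both sides.
- visor (a joint): Angle (rad) of the visor: an amber pane in an aluminium frame, 176 mm wide along the hinge, 150 mm from hinge to free edge, 8 mm thick (pane 4). 0 = upright above the hinge, positive = folded forward over the spot (1.57 would be level), negative = leaning back. Stiff hinge (0.3 N m) holds it where left. Range -0.45 to 1.45.
- visor_edge (a point): Middle of the visor's free edge, 150 mm from the hinge axis; z points away from the hinge along the visor, x out of its back (outer) face, y along the hinge.
- pointer (a joint): Angle (rad) of the red pointer arm, measured as the visor's angle: 0 = upright, positive = forward. It is stiff, is set before you begin (0.5 to 1.1) and must not be moved.
- pointer_tip (a point): Tip of the red pointer arm, 150 mm from the hinge axis, at the right-hand end of the hinge (118 mm from its middle, outside a white dial 110 mm across); z points away from the hinge along the arm.
- bottle: Clear bottle with a green screw cap and pale powder, 63 mm in diameter, 111 mm tall; it starts to the left of the stand. Origin under its base, z up.
- beaker: Clear 100 ml beaker, 71 mm tall, a bystander; origin under its base.
- calculator: Black pocket calculator lying flat, 120x70x12 mm, a bystander; origin under its middle.
Things that resemble listed ones, but are neither listed nor needed, are in the scene too. What is shaped like the bottle but brown or yellow is not meant.

How it is judged:
By the outcome, as a careful person would: the job done as asked, in the order asked, and still so for the second after the job is handed in, with the robot touching nothing.
It also fails if it takes over 64 s, if anything falls off the work surface, if the arm or the gripper's body presses on something with over 40 N, if the wrist force passes 120 N, or if a joint passes its speed limit or range.

## Working session

There is one attempt and no reset: what is moved stays moved. The work goes in short steps, Python scripts to look and compute and a tool call to move; the robot and the scene stay as the last step left them, time stands still between calls to the robot, and variables do not carry over. Pictures are saved under pics/ and viewed, at most 10 in all, crops included, and the job is handed in when it is done.

Besides the shell and the picture viewer there is one more tool, called after "Call:" as name([rows], argument=value, ...), one row to a line, values as JSON. arm_command: Moves the arm, as the interface text tells. Shifts and turns lie within -1 to 1; 1 stands for 20 cm of shift or 30 degrees of turn. Its arguments: {"type":"object","properties":{"increments":{"type":"array"},"squeeze":{"type":"number"}},"required":["increments"]}

```bash
mkdir -p pics
cat > h.py <<'E'
from rig import *
import numpy as np, cv2
from scipy.spatial.transform import Rotation as R
def ray(p,u,v):
    K=np.array(p["camera_matrix"]);T=np.array(p["extrinsics"])
    d=T[:3,:3].T@np.linalg.solve(K,[u,v,1.]);c=-T[:3,:3].T@T[:3,3]
    return c,d
def at_z(p,u,v,z):
    c,d=ray(p,u,v);return c+d*(z-c[2])/d[2]
def proj(p,X):
    K=np.array(p["camera_matrix"]);T=np.array(p["extrinsics"])
    q=K@(T[:3,:3]@np.array(X)+T[:3,3]);return q[:2]/q[2]
E
python3 - <<'E'
from h import *
np.set_printoptions(precision=3,suppress=True)
s=observe();print(s)
for n in ["scene","top"]:
    p=snapshot(n);cv2.imwrite(f"pics/{n}1.png",p["pixels"])
    print(n,ray(p,320,200))
    for l in ["stand","spot","visor","pointer","bottle","beaker","calculator"]:
        print(l,[(np.round(d["extent"]).tolist(),round(d["confidence"],2)) for d in spot_in(p,l)][:5])
E
```

```text
{'time_s': 0.0, 'qpos': array([-1.423,  0.246,  1.559, -0.   ,  1.339, -0.174]), 'qvel': array([ 0.002, -0.001, -0.   ,  0.001,  0.001,  0.001]), 'joint_torque': array([ -0.   , -41.584, -31.46 ,   0.068,   0.033,  -0.   ]), 'ee_pos': array([ 0.205, -0.616,  0.192]), 'orientation': array([-3.099, -0.503, -0.   ]), 'contact_force': array([ 0.809, -0.698,  0.359]), 'ft_torque': array([0.024, 0.022, 0.024]), 'gripper_force': 0.0, 'gripper_width': 1.0024719655371355}
scene (array([-0.511,  0.765,  1.132]), array([ 0.665, -0.477, -0.575]))
stand [([326.0, 162.0, 388.0, 246.0], 0.85)]
spot [([324.0, 162.0, 387.0, 243.0], 0.9)]
visor [([352.0, 161.0, 386.0, 215.0], 0.92)]
pointer [([249.0, 254.0, 264.0, 281.0], 0.24)]
bottle [([298.0, 246.0, 319.0, 278.0], 0.95), ([416.0, 206.0, 439.0, 241.0], 0.95), ([341.0, 175.0, 357.0, 208.0], 0.68), ([301.0, 271.0, 318.0, 308.0], 0.65)]
beaker [([250.0, 255.0, 264.0, 281.0], 0.69)]
calculator [([213.0, 268.0, 246.0, 301.0], 0.97)]
top (array([ 0.405, -0.001,  1.546]), array([ 0.085, -0.014, -0.996]))
stand [([339.0, 159.0, 433.0, 241.0], 0.87)]
spot [([332.0, 163.0, 436.0, 242.0], 0.83)]
visor [([352.0, 183.0, 418.0, 201.0], 0.7), ([232.0, 186.0, 252.0, 202.0], 0.57), ([420.0, 191.0, 436.0, 207.0], 0.26)]
pointer [([331.0, 162.0, 433.0, 243.0], 0.35)]
bottle [([413.0, 227.0, 441.0, 246.0], 0.93), ([269.0, 213.0, 293.0, 231.0], 0.73), ([385.0, 125.0, 407.0, 148.0], 0.73), ([251.0, 243.0, 275.0, 263.0], 0.6)]
beaker [([230.0, 185.0, 250.0, 201.0], 0.52)]
calculator [([205.0, 172.0, 227.0, 210.0], 0.98), ([349.0, 176.0, 417.0, 201.0], 0.54)]
```

Run:
```python
import cv2
a=cv2.imread("pics/scene1.png")[130:330,190:460];cv2.imwrite("pics/sc.png",cv2.resize(a,None,fx=2.9,fy=2.9,interpolation=cv2.INTER_CUBIC))
a=cv2.imread("pics/top1.png")[100:290,190:460];cv2.imwrite("pics/tc.png",cv2.resize(a,None,fx=2.9,fy=2.9,interpolation=cv2.INTER_CUBIC))
```

```text
(no output)
```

View pics/sc.png

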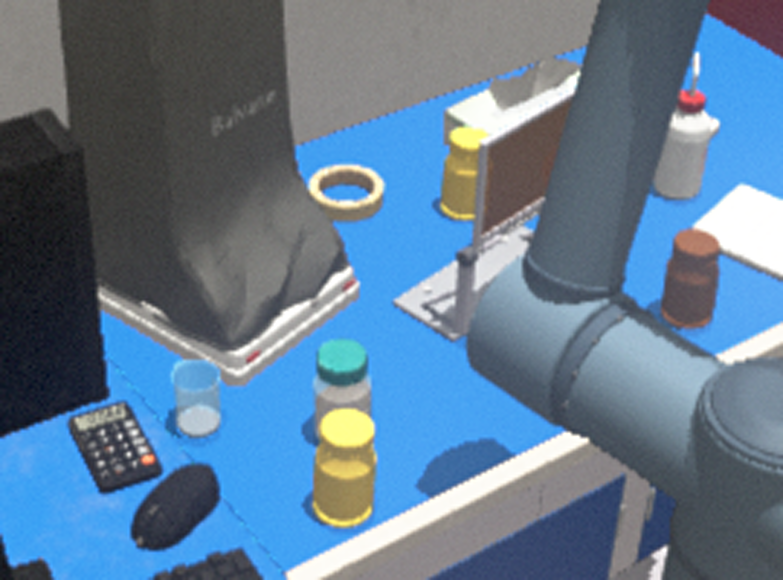

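View pics/tc.png

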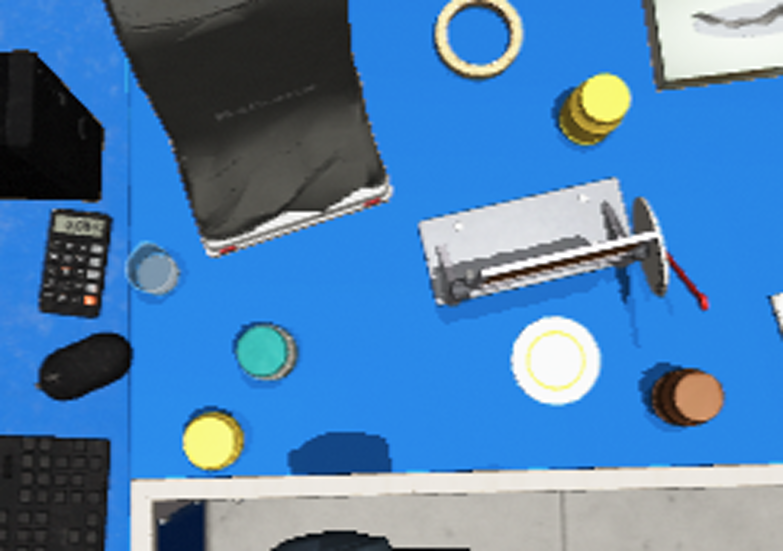

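The scene shows the green-capped clear bottle at scene (308,262) / top (281,221). Look-alikes are yellow at top (264,252) and (396,137), and brown at top (427,236). I choose the green-capped one. The white spot is at top (382,224), the visor lies along the hinge, and the red pointer tip is at (433,204).

Run:
```python
from h import *
np.set_printoptions(precision=4,suppress=True)
p=snapshot("top");im=p["pixels"];hsv=cv2.cvtColor(im,cv2.COLOR_BGR2HSV)
cv2.imwrite("pics/bc.png",cv2.resize(im[200:262,245:300],None,fx=7,fy=7,interpolation=cv2.INTER_CUBIC))
def cen(m,x0,y0,x1,y1):
    z=np.zeros_like(m);z[y0:y1,x0:x1]=m[y0:y1,x0:x1]
    n,l,st,c=cv2.connectedComponentsWithStats(z);i=1+np.argmax(st[1:,4]);return c[i],st[i],(l==i)
g=cv2.inRange(hsv,(75,90,60),(95,255,255));c,st,_=cen(g,255,200,310,240);print("cap",c,st,at_z(p,*c,0.111))
w=cv2.inRange(hsv,(0,0,180),(40,130,255));c,st,_=cen(w,360,205,402,245);print("spot",c,st);S=at_z(p,*c,0);print(S)
# plate corners from image estimate
w=cv2.inRange(hsv,(0,0,120),(180,90,255));c,st,m=cen(w,325,155,410,210);
for u,v in [(418/2.9+190,222/2.9+100),(616/2.9+190,179/2.9+100),(437/2.9+190,305/2.9+100)]: print("plate",at_z(p,u,v,.008))
r=cv2.inRange(hsv,(0,150,80),(6,255,255))|cv2.inRange(hsv,(172,150,80),(180,255,255))
c,st,m=cen(r,415,180,445,215);ys,xs=np.nonzero(m);print("ptr",c,st,list(zip(xs,ys)))
for n,(u,v,z) in dict(y1=(264,252,.111),br=(427,236,.111),y2=(398,134,.111),beaker=(243,192,.03)).items(): print(n,at_z(p,u,v,z))
print("front edge",at_z(p,250,266,0),at_z(p,400,262,0))
p=snapshot("wrist");cv2.imwrite("pics/w1.png",p["pixels"]);print(ray(p,320,200),p["camera_matrix"])
print(proj(p,[0.4,-.1,0]),proj(p,[.5,-.15,.1]), np.array(p["extrinsics"]))
```

```text
cap [280.1339 220.7992] [272 212  17  18 239] [0.4667 0.1026 0.111 ]
spot [381.2549 223.4863] [368 210  28  28 510]
[ 0.4545 -0.2229  0.    ]
plate [ 0.6133 -0.0713  0.008 ]
plate [ 0.6578 -0.3     0.008 ]
plate [ 0.5177 -0.0902  0.008 ]
ptr [427.7857 198.1429] [421 189  13  18  28] [(np.int64(421), np.int64(189)), (np.int64(421), np.int64(190)), (np.int64(422), np.int64(190)), (np.int64(422), np.int64(191)), (np.int64(423), np.int64(192)), (np.int64(424), np.int64(193)), (np.int64(424), np.int64(194)), (np.int64(425), np.int64(194)), (np.int64(425), np.int64(195)), (np.int64(426), np.int64(195)), (np.int64(426), np.int64(196)), (np.int64(427), np.int64(197)), (np.int64(427), np.int64(198)), (np.int64(428), np.int64(198)), (np.int64(428), np.int64(199)), (np.int64(429), np.int64(199)), (np.int64(429), np.int64(200)), (np.int64(430), np.int64(200)), (np.int64(431), np.int64(201)), (np.int64(431), np.int64(202)), (np.int64(432), np.int64(202)), (np.int64(432), np.int64(203)), (np.int64(432), np.int64(204)), (np.int64(433), np.int64(204)), (np.int64(432), np.int64(205)), (np.int64(433), np.int64(205)), (np.int64(432), np.int64(206)), (np.int64(433), np.int64(206))]
y1 [0.3731 0.1531 0.111 ]
br [ 0.4094 -0.3454  0.111 ]
y2 [ 0.7288 -0.2699  0.111 ]
beaker [0.5666 0.2275 0.03  ]
front edge [0.3264 0.2112 0.    ] [ 0.3272 -0.2795  0.    ]
(array([ 0.279 , -0.5919,  0.3838]), array([-0.2605, -0.0815, -0.9621])) [[346.5029   0.     321.802 ]
 [  0.     346.5029 198.3995]
 [  0.       0.       1.    ]]
[-177.6419 -225.8312] [-351.9913 -598.6848] [[ 0.3168 -0.9485 -0.0001 -0.6497]
 [-0.9137 -0.3052  0.2685 -0.0288]
 [-0.2547 -0.085  -0.9633  0.3904]
 [ 0.      0.      0.      1.    ]]
```

View pics/bc.png

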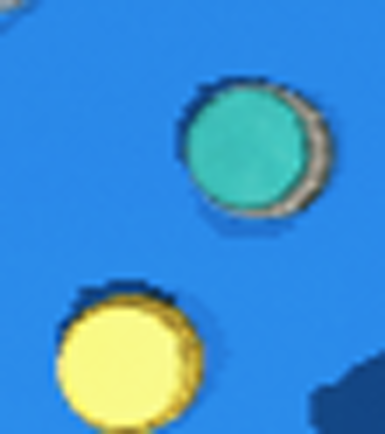

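The crop confirms the clear bottle with the green cap (crop centre (247,145)), with a yellow look-alike in front of it. I'll keep the wrist camera on the robot side, so the tool has to turn about 160° on the way.

Call:
arm_command([
  [0, 0, -0.25, 0.15, -0.19, -0.1, 1],
  [0, 0, -0.5, 0.3, -0.38, -0.2, 1],
  [0, 0, -0.75, 0.45, -0.56, -0.3, 1],
  [0, 0, -1, 0.59, -0.75, -0.3, 1],
  [0, 0, -1, 0.59, -0.75, -0.3, 1],
  [0, 0, -1, 0.59, -0.75, -0.3, 1],
  [0, 0, -1, 0.59, -0.75, -0.3, 1],
  [0, 0, -1, 0.59, -0.75, -0.3, 1],
  [0, 0, -1, 0.59, -0.75, -0.3, 1],
  [0, 0, -1, 0.59, -0.75, -0.3, 1],
], squeeze=10)

```text
time_s: 1.9
ee_pos: [0.2697, -0.4376, 0.2527]
orientation: [-2.865, -1.287, -0.0]
contact_force: [0.4, -0.1, 0.5]
gripper_width: 0.998
gripper_force: 0.0
```

Call:
arm_command([
  [0, 0, -0.25, 0.22, -0.09, 0, 1],
  [0, 0, -0.5, 0.45, -0.18, 0, 1],
  [0, 0, -0.75, 0.67, -0.26, 0, 1],
  [0, 0, -1, 0.89, -0.35, 0, 1],
  [0, 0, -1, 0.89, -0.35, 0, 1],
  [0, 0, -1, 0.89, -0.35, 0, 1],
  [0, 0, -1, 0.89, -0.35, 0, 1],
  [0, 0, -1, 0.89, -0.35, 0, 1],
  [0, 0, -1, 0.89, -0.35, 0, 1],
  [0, 0, -1, 0.89, -0.35, 0, 1],
])

```text
time_s: 2.9
ee_pos: [0.3355, -0.2581, 0.253]
orientation: [-2.435, -1.984, 0.0]
contact_force: [0.5, -0.6, -0.2]
gripper_width: 0.998
gripper_force: 0.0
```

Call:
arm_command([
  [0, 0, -0.25, 0.24, 0.035, 0, 1],
  [0, 0, -0.5, 0.47, 0.07, 0, 1],
  [0, 0, -0.75, 0.71, 0.105, 0, 1],
  [0, 0, -1, 0.95, 0.14, 0, 1],
  [0, 0, -1, 0.95, 0.14, 0, 1],
  [0, 0, -1, 0.95, 0.14, 0, 1],
  [0, 0, -1, 0.95, 0.14, 0, 1],
  [0, 0, -1, 0.95, 0.14, 0, 1],
  [0, 0, -1, 0.95, 0.14, 0, 1],
  [0, 0, -1, 0.95, 0.14, 0, 1],
])

```text
time_s: 3.9
ee_pos: [0.4011, -0.0778, 0.253]
orientation: [-1.84, -2.546, 0.0]
contact_force: [-0.0, 0.5, -0.1]
gripper_width: 0.997
gripper_force: 0.0
```

Call:
arm_command([
  [0, 0, -0.25, 0.19, 0.15, 0, 1],
  [0, 0, -0.5, 0.38, 0.3, 0, 1],
  [0, 0, -0.75, 0.56, 0.45, 0, 1],
  [0, 0, -1, 0.75, 0.6, 0, 1],
  [0, 0, -1, 0.75, 0.6, 0, 1],
  [0, 0, -1, 0.75, 0.6, 0, 1],
  [0, 0, -1, 0.75, 0.6, 0, 1],
  [0, 0, -1, 0.75, 0.6, 0, 1],
  [0, 0, -1, 0.75, 0.6, 0, 1],
  [0, 0, -1, 0.75, 0.6, 0, 1],
])

```text
time_s: 4.9
ee_pos: [0.4677, 0.1026, 0.2532]
orientation: [1.117, 2.936, 0.0]
contact_force: [0.0, 0.4, 0.3]
gripper_width: 1.0
gripper_force: 0.0
```

Call:
arm_command([
  [0, 0, -0.25, 0, 0, 0, 1],
  [0, 0, -0.5, 0, 0, 0, 1],
  [0, 0, -0.75, 0, 0, 0, 1],
  [0, 0, -1, 0, 0, 0, 1],
  [0, 0, -1, 0, 0, 0, 1],
  [0, 0, -1, 0, 0, 0, 1],
  [0, 0, -1, 0, 0, 0, 1],
  [0, 0, -1, 0, 0, 0, 1],
  [0, 0, -1, 0, 0, 0, 1],
  [0, 0, -1, 0, 0, 0, 1],
])

```text
time_s: 5.9
ee_pos: [0.4677, 0.1034, 0.2531]
orientation: [0.317, 3.126, 0.0]
contact_force: [-0.8, 0.4, -0.1]
gripper_width: 0.998
gripper_force: 0.0
```

Call:
arm_command([
  [0, 0, -0.25, 0, 0, 0, 1],
  [0, 0, -0.39, 0, 0, 0, 1],
  [0, 0, -0.39, 0, 0, 0, 1],
  [0, 0, -0.39, 0, 0, 0, 1],
  [0, 0, -0.39, 0, 0, 0, 1],
  [0, 0, -0.39, 0, 0, 0, 1],
  [0, 0, -0.39, 0, 0, 0, 1],
  [0, 0, -0.39, 0, 0, 0, 1],
  [0, 0, -0.39, 0, 0, 0, 1],
  [0, 0, -0.39, 0, 0, 0, 1],
])

```text
time_s: 6.9
ee_pos: [0.4677, 0.1034, 0.2531]
orientation: [-0.004, 3.142, -0.0]
contact_force: [0.8, 0.0, 0.5]
gripper_width: 0.999
gripper_force: 0.0
```

Run:
```python
from h import *
np.set_printoptions(precision=4,suppress=True)
s=observe();print(s["qpos"],s["ee_pos"],R.from_rotvec(s["orientation"]).as_matrix())
p=snapshot("wrist");im=p["pixels"];cv2.imwrite("pics/w2.png",im)
hsv=cv2.cvtColor(im,cv2.COLOR_BGR2HSV);g=cv2.inRange(hsv,(75,90,50),(95,255,255))
n,l,st,c=cv2.connectedComponentsWithStats(g)
i=1+np.argmax(st[1:,4]);print(st[i],c[i],at_z(p,*c[i],.105),at_z(p,*c[i],.111))
print(proj(p,[.467,.1026,.111]),proj(p,[.467,.1026,0]))
```

```text
[-0.0197 -0.2165  1.9148 -0.      1.4433 -1.5929] [0.4677 0.1034 0.2531] [[-1.     -0.0024  0.    ]
 [-0.0024  1.     -0.    ]
 [-0.     -0.     -1.    ]]
[ 295  152   54   55 2162] [321.4713 179.8696] [0.464  0.1032 0.105 ] [0.4627 0.1032 0.111 ]
[320.8855 184.1649] [321.0902 164.4975]
```

View pics/w2.png

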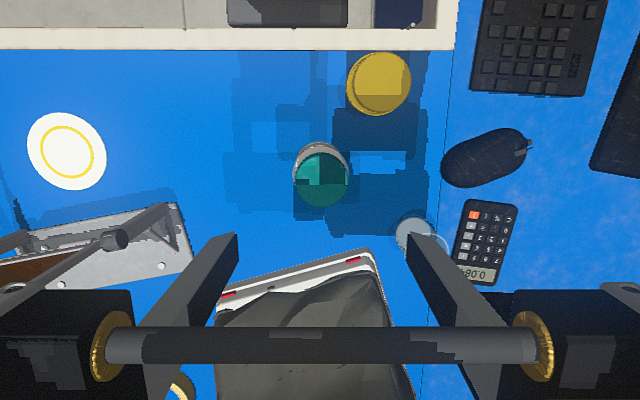

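The wrist view shows the green cap at (321,180), centred between the fingers, and the spot at (66,151). The way down is clear.

Call:
arm_command([
  [0, 0, 0, 0.01, 0, 0.2, 1],
  [0, 0, 0, 0.01, 0, 0.4, 1],
  [0, 0, 0, 0.01, 0, 0.55, 1],
  [0, 0, 0, 0.01, 0, 0.7, 1],
  [0, 0, 0, 0.01, 0, 0.82, 1],
  [0, 0, 0, 0.01, 0, 0.9, 1],
  [0, 0, 0, 0.01, 0, 0.95, 1],
  [0, 0, 0, 0.01, 0, 0.975, 1],
  [0, 0, 0, 0.01, 0, 0.975, 1],
  [0, 0, 0, 0.01, 0, 0.975, 1],
])

```text
time_s: 7.95
ee_pos: [0.4665, 0.1034, 0.0589]
orientation: [-0.004, 3.14, -0.0]
contact_force: [-0.1, -1.1, 0.4]
gripper_width: 0.999
gripper_force: 0.0
```

Call:
arm_command([
  [0, 0, 0, 0, 0, 0, 0.5],
  [0, 0, 0, 0, 0, 0, 0.3],
  [0, 0, 0, 0, 0, 0, 0.1],
  [0, 0, 0, 0, 0, 0, 0],
  [0, 0, 0, 0, 0, 0, -0.2],
  [0, 0, 0, 0, 0, 0, -0.4],
  [0, 0, 0, 0, 0, 0, -0.4],
  [0, 0, 0, 0, 0, 0, -0.4],
  [0, 0, 0, 0, 0, 0, -0.4],
  [0, 0, 0, 0, 0, 0, -0.4],
], squeeze=10)

```text
time_s: 8.95
ee_pos: [0.466, 0.103, 0.0583]
orientation: [-0.004, 3.141, -0.002]
contact_force: [-1.7, -5.6, 3.8]
gripper_width: 0.619
gripper_force: 10.3
```

Run:
```python
from h import *
np.set_printoptions(precision=4,suppress=True)
s=observe();print(s["contact_force"],s["gripper_width"])
p=snapshot("wrist");im=p["pixels"];cv2.imwrite("pics/w3.png",im)
hsv=cv2.cvtColor(im,cv2.COLOR_BGR2HSV);g=cv2.inRange(hsv,(75,90,50),(95,255,255))
n,l,st,c=cv2.connectedComponentsWithStats(g)
i=1+np.argmax(st[1:,4]);print(st[i],c[i],at_z(p,*c[i],.105),at_z(p,*c[i],.111))
```

```text
[-1.6832 -5.5947  3.7668] 0.6188970977161515
[  265   212   120   115 10898] [324.1263 271.5947] [0.4619 0.1042 0.105 ] [0.4588 0.1041 0.111 ]
```

View pics/w3.png

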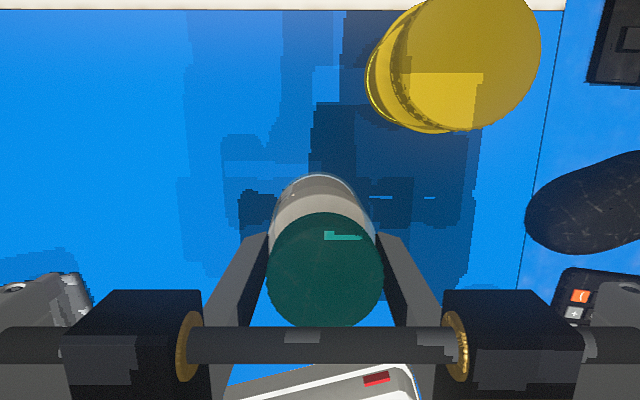

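The bottle is held between the pads: the cap is at (324,270), with a finger on each side. Now I'll slide it.

Call:
arm_command([
  [0, 0, 0, 0.0, -0.05, 0, -0.4],
  [0, 0, 0, 0.01, -0.13, 0, -0.4],
  [0, 0, 0, 0.01, -0.23, 0, -0.4],
  [0, 0, 0, 0.01, -0.33, 0, -0.4],
  [0, 0, 0, 0.02, -0.43, 0, -0.4],
  [0, 0, 0, 0.02, -0.53, 0, -0.4],
  [0, 0, 0, 0.02, -0.63, 0, -0.4],
  [0, 0, 0, 0.02, -0.72, 0, -0.4],
  [0, 0, 0, 0.02, -0.78, 0, -0.4],
  [0, 0, 0, 0.02, -0.8, 0, -0.4],
])

```text
time_s: 10.0
ee_pos: [0.4642, -0.0552, 0.0601]
orientation: [0.002, 3.137, 0.011]
contact_force: [0.0, 13.3, 15.9]
gripper_width: 0.683
gripper_force: 11.8
```

Run:
```python
from h import *
np.set_printoptions(precision=4,suppress=True)
s=observe();print(s["contact_force"],s["ee_pos"],s["gripper_width"])
p=snapshot("wrist");im=p["pixels"];cv2.imwrite("pics/w4.png",im)
hsv=cv2.cvtColor(im,cv2.COLOR_BGR2HSV)
def big(m,x0=0,x1=640,y0=0,y1=400):
    z=np.zeros_like(m);z[y0:y1,x0:x1]=m[y0:y1,x0:x1]
    n,l,st,c=cv2.connectedComponentsWithStats(z);i=1+np.argmax(st[1:,4]);return st[i],c[i]
w=cv2.inRange(hsv,(0,0,170),(40,140,255))
for sh in [big(w,0,260,60,290)]: print("spot",sh,at_z(p,*sh[1],0))
q=snapshot("top");cv2.imwrite("pics/t4.png",q["pixels"])
g=cv2.inRange(cv2.cvtColor(q["pixels"],cv2.COLOR_BGR2HSV),(75,90,30),(95,255,255));print(big(g))
```

```text
[ 0.0065 13.3289 15.9393] [ 0.4642 -0.0552  0.0601] 0.6828305710443564
spot (array([  26,  127,  137,  129, 6788], dtype=int32), array([ 92.9204, 189.7045])) [ 0.4482 -0.2246  0.    ]
(array([158, 332,   8,  68, 307], dtype=int32), array([161.8013, 356.6091]))
```

View pics/w4.png

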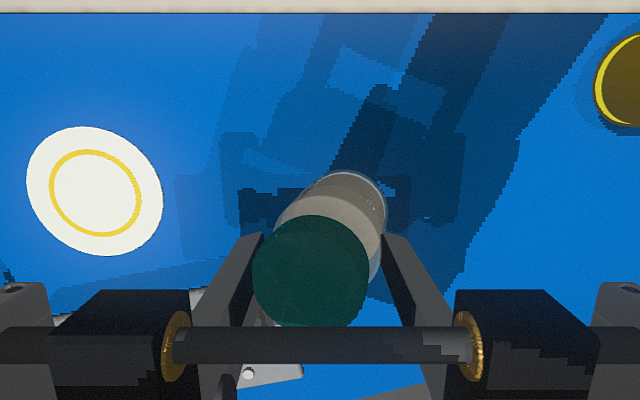

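The cap leans left at (311,270) and the base is at about (340,195), so the bottle is being dragged tilted by high friction and a grip that is too high. I'll release it, let it right itself, then grip lower and harder.

Call:
arm_command([
  [0, 0, 0, 0, 0.015, 0, -0.4],
  [0, 0, 0, 0, 0.03, 0, -0.4],
  [0, 0, 0, 0, 0.03, 0, 0.4],
  [0, 0, 0, 0, 0.03, 0, 0.45],
  [0, 0, 0, 0, 0.03, 0, 0.5],
  [0, 0, 0, 0, 0.03, 0, 0.6],
  [0, 0, 0, 0, 0.03, 0, 0.8],
  [0, 0, 0, 0, 0.03, 0, 1],
  [0, 0, 0, 0, 0.03, 0, 1],
  [0, 0, 0, 0, 0.03, 0, 1],
])

```text
time_s: 11.1
ee_pos: [0.4622, -0.0508, 0.0581]
orientation: [-0.004, 3.141, -0.0]
contact_force: [0.9, -0.5, -0.3]
gripper_width: 0.997
gripper_force: 0.0
```

Run:
```python
from h import *
np.set_printoptions(precision=4,suppress=True)
s=observe();print(s["contact_force"],s["ee_pos"],s["gripper_width"])
p=snapshot("wrist");im=p["pixels"];cv2.imwrite("pics/w5.png",im)
hsv=cv2.cvtColor(im,cv2.COLOR_BGR2HSV);g=cv2.inRange(hsv,(70,90,20),(95,255,255))
n,l,st,c=cv2.connectedComponentsWithStats(g)
i=1+np.argmax(st[1:,4]);print(st[i],c[i],at_z(p,*c[i],.105),at_z(p,*c[i],.111))
for X in [(.464,s["ee_pos"][1]-.003),(.464,s["ee_pos"][1]+.003)]: print(proj(p,[*X,.111]),proj(p,[*X,0]))
```

```text
[ 0.9286 -0.4746 -0.3204] [ 0.4622 -0.0508  0.0581] 0.9969781976639036
[  296   215   119   112 10747] [353.4316 273.4029] [ 0.459  -0.0362  0.105 ] [ 0.4558 -0.0368  0.111 ]
[314.8496 289.9487] [317.7071 212.923 ]
[328.3041 289.9847] [325.6596 212.9455]
```

View pics/w5.png

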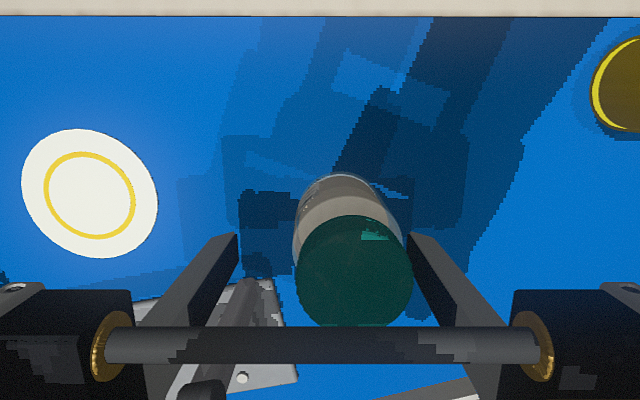

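Upright again, cap at (353,272). I'll recentre, lower and regrip.

Call:
arm_command([
  [0, 0, 0, 0, 0.04, 0, 1],
  [0, 0, 0, 0, 0.07, 0, 1],
  [0, 0, 0, 0, 0.07, 0.04, 1],
  [0, 0, 0, 0, 0.07, 0.08, 1],
  [0, 0, 0, 0, 0.07, 0.08, 0.5],
  [0, 0, 0, 0, 0.07, 0.08, 0.3],
  [0, 0, 0, 0, 0.07, 0.08, 0],
  [0, 0, 0, 0, 0.07, 0.08, -0.4],
  [0, 0, 0, 0, 0.07, 0.08, -0.4],
  [0, 0, 0, 0, 0.07, 0.08, -0.4],
], squeeze=35)

```text
time_s: 12.15
ee_pos: [0.4624, -0.0367, 0.0424]
orientation: [-0.004, 3.141, -0.0]
contact_force: [0.5, 0.7, 1.3]
gripper_width: 0.643
gripper_force: 35.0
```

Call:
arm_command([
  [0, 0, 0, 0, 0, 0, -0.4],
  [0, 0, 0, 0, 0, 0, -0.4],
  [0, 0, 0, 0, -0.01, 0, -0.4],
  [0, 0, 0, 0, -0.03, 0, -0.4],
  [0, 0, 0, 0, -0.06, 0, -0.4],
  [0, 0, 0, 0, -0.09, 0, -0.4],
  [0, 0, 0, 0, -0.12, 0, -0.4],
  [0, 0, 0, 0, -0.15, 0, -0.4],
  [0, 0, 0, 0, -0.18, 0, -0.4],
  [0, 0, 0, 0, -0.2, 0, -0.4],
])

```text
time_s: 13.15
ee_pos: [0.4622, -0.0761, 0.0424]
orientation: [0.002, -3.141, -0.004]
contact_force: [0.0, 5.1, 6.3]
gripper_width: 0.639
gripper_force: 35.0
```

Run:
```python
from h import *
np.set_printoptions(precision=4,suppress=True)
s=observe();print(s["contact_force"],s["ee_pos"],s["gripper_width"])
p=snapshot("wrist");im=p["pixels"];cv2.imwrite("pics/w6.png",im)
hsv=cv2.cvtColor(im,cv2.COLOR_BGR2HSV);g=cv2.inRange(hsv,(70,90,20),(95,255,255))
n,l,st,c=cv2.connectedComponentsWithStats(g)
i=1+np.argmax(st[1:,4]);print(st[i],c[i],at_z(p,*c[i],.105),at_z(p,*c[i],.111))
```

```text
[0.0008 5.0805 6.257 ] [ 0.4622 -0.0761  0.0424] 0.6391010095280324
[  257   226   133   101 11024] [322.2141 281.4907] [ 0.4544 -0.076   0.105 ] [ 0.451 -0.076  0.111]
```

Call:
arm_command([
  [0, 0, 0, 0, -0.04, 0, -0.4],
  [0, 0, 0, 0.005, -0.1, 0, -0.4],
  [0, 0, 0, 0.01, -0.19, 0, -0.4],
  [0, 0, 0, 0.015, -0.28, 0, -0.4],
  [0, 0, 0, 0.02, -0.37, 0, -0.4],
  [0, 0, 0, 0.025, -0.46, 0, -0.4],
  [0, 0, 0, 0.03, -0.55, 0, -0.4],
  [0, 0, 0, 0.035, -0.64, 0, -0.4],
  [0, 0, 0, 0.045, -0.71, 0, -0.4],
  [0, 0, 0, 0.045, -0.735, 0, -0.4],
])

```text
time_s: 14.2
ee_pos: [0.4532, -0.2236, 0.0424]
orientation: [0.001, -3.141, -0.004]
contact_force: [-0.6, 10.2, 10.3]
gripper_width: 0.642
gripper_force: 35.0
```

Run:
```python
from h import *
np.set_printoptions(precision=4,suppress=True)
s=observe();print(s["contact_force"],s["ee_pos"],s["gripper_width"],s["qpos"])
p=snapshot("wrist");im=p["pixels"];cv2.imwrite("pics/w7.png",im)
q=snapshot("top");cv2.imwrite("pics/t7.png",q["pixels"])
cv2.imwrite("pics/c7.png",np.vstack([im[60:360,60:560],cv2.resize(q["pixels"][150:260,330:480],(409,300))[:, :].copy() if 0 else cv2.copyMakeBorder(cv2.resize(q["pixels"][150:260,330:480],(409,300)),0,0,0,91,cv2.BORDER_CONSTANT)]))
```

```text
[-0.6062 10.1587 10.3078] [ 0.4532 -0.2236  0.0424] 0.6423452698531836 [-0.684   0.1069  2.0191  0.0021  1.0178 -2.2566]
```

View pics/c7.png

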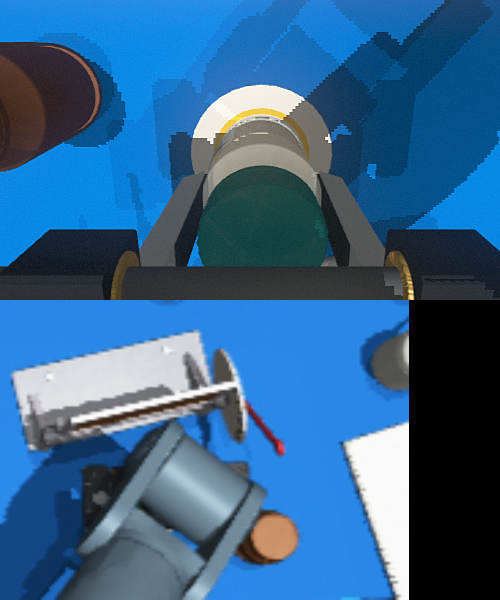

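The wrist crop shows the bottle in the middle of the white disc (cap at (263,215), ring round its base). The top crop shows the visor, pointer and brown bottle untouched. Releasing and rising.

Call:
arm_command([
  [0, 0, 0, 0, 0.01, 0, -0.4],
  [0, 0, 0, 0, 0.01, 0, 0.35],
  [0, 0, 0, 0, 0.01, 0, 0.45],
  [0, 0, 0, 0, 0.01, 0, 0.7],
  [0, 0, 0, 0, 0.01, 0, 1],
  [0, 0, 0, 0, 0.01, 0, 1],
  [0, 0, 0, 0, 0.01, 0, 1],
  [0, 0, 0, 0, 0.01, 0, 1],
  [0, 0, 0, 0, 0.01, -0.05, 1],
  [0, 0, 0, 0, 0.01, -0.1, 1],
])

```text
time_s: 15.3
ee_pos: [0.4534, -0.2216, 0.0627]
orientation: [0.004, -3.141, -0.0]
contact_force: [0.4, -0.1, -0.1]
gripper_width: 1.0
gripper_force: 0.0
```

Call:
arm_command([
  [0, 0, 0, 0, 0, -0.1, 1],
  [0, 0, 0, 0, 0, -0.25, 1],
  [0, 0, 0, 0, 0, -0.4, 1],
  [0, 0, 0, 0, 0, -0.6, 1],
  [0, 0, 0, 0, 0, -0.8, 0],
  [0, 0, 0, 0, 0, -1, -0.5],
  [0, 0, 0, 0, 0, -1, -1],
  [0, 0, 0, 0, 0, -1, -1],
  [0, 0, 0, 0, 0, -1, -1],
  [0, 0, 0, 0, 0, -1, -1],
])

```text
time_s: 16.3
ee_pos: [0.4528, -0.2211, 0.2604]
orientation: [0.004, -3.139, -0.003]
contact_force: [-0.4, 0.0, -0.1]
gripper_width: 0.526
gripper_force: 0.0
```

Call:
arm_command([
  [0, 0, 0, 0.1, 0, -0.2, -1],
  [0, 0, 0, 0.2, 0, -0.3, -1],
  [0, 0, 0, 0.3, 0, -0.4, -1],
  [0, 0, 0, 0.3, 0, -0.45, -1],
  [0, 0, 0, 0.3, 0, -0.45, -1],
  [0, 0, 0, 0.3, 0, -0.45, -1],
  [0, 0, 0, 0.3, 0, -0.45, -1],
  [0, 0, 0, 0.3, 0, -0.45, -1],
  [0, 0, 0, 0.3, 0, -0.45, -1],
  [0, 0, 0, 0.3, 0, -0.45, -1],
])

```text
time_s: 17.3
ee_pos: [0.3936, -0.2217, 0.3516]
orientation: [0.004, -3.141, -0.001]
contact_force: [-0.9, 0.3, -0.1]
gripper_width: -0.001
gripper_force: 0.0
```

Run:
```python
from h import *
np.set_printoptions(precision=4,suppress=True)
s=observe();print(s["contact_force"],s["ee_pos"],s["gripper_width"])
p=snapshot("wrist");np.savez("w8.npz",**{k:p[k] for k in("pixels","camera_matrix","extrinsics")})
q=snapshot("top");np.savez("t8.npz",**{k:q[k] for k in("pixels","camera_matrix","extrinsics")})
im=p["pixels"]
H=np.array([.548,-.2047,.115]);ex=np.array([.981,.192,0]);ey=np.array([-.192,.981,0]);ez=np.array([0,0,1.])
for n,v in (("w",p),("t",q)):
    print(n,"hinge",proj(v,H),"spot",proj(v,H-.095*ex-.115*ez),"dialR",proj(v,H-.118*ey),"edge0",proj(v,H+.15*ez))
    for a in (.5,.8,1.1): print(a,proj(v,H-.118*ey+.15*(-np.sin(a)*ex+np.cos(a)*ez)))
    hsv=cv2.cvtColor(v["pixels"],cv2.COLOR_BGR2HSV);r=cv2.inRange(hsv,(0,170,60),(5,255,255))|cv2.inRange(hsv,(174,170,60),(180,255,255))
    k,l,st,c=cv2.connectedComponentsWithStats(r);print([x.tolist() for x in st[1:] if x[4]>15])
t=cv2.resize(q["pixels"][140:265,320:480],(640,500))
cv2.imwrite("pics/c8.png",im)
cv2.imwrite("pics/t8.png",t)
```

```text
[-0.883   0.2912 -0.1127] [ 0.3936 -0.2217  0.3516] -0.0005562812846059262
w hinge [333.6595 278.8767] spot [320.6917 191.895 ] dialR [249.948  293.3961] edge0 [338.9646 356.4135]
0.5 [204.6622 300.9495]
0.8 [203.5713 255.5916]
1.1 [207.8524 219.8839]
[[544, 275, 12, 4, 18], [203, 284, 8, 18, 71], [440, 302, 11, 4, 19], [69, 320, 24, 7, 108]]
t hinge [379.5276 191.8806] spot [381.2777 223.3945] dialR [416.7247 183.6914] edge0 [387.0725 186.3035]
0.5 [433.101  203.0233]
0.8 [433.7021 216.0111]
1.1 [432.6716 225.395 ]
[[610, 136, 13, 3, 25], [596, 139, 10, 4, 16], [15, 163, 9, 38, 215], [486, 162, 11, 11, 84], [421, 189, 13, 17, 26]]
```

View pics/c8.png

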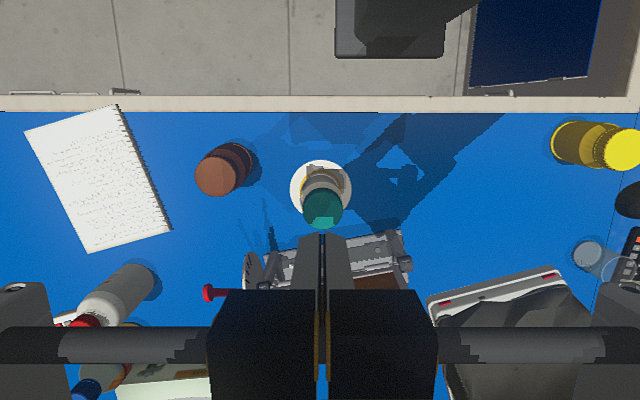

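The bottle stands free on the spot (cap (322,208)). The pointer tip at (207,293) gives an angle of about 0.555 rad, and the top view agrees. Now I'll go behind the visor with the fingers shut.

Call:
arm_command([
  [0, 0, -0.1, -0.1, 0.02, 0, -1],
  [0, 0, -0.2, -0.25, 0.04, 0, -1],
  [0, 0, -0.3, -0.45, 0.06, 0, -1],
  [0, 0, -0.37, -0.65, 0.08, 0, -1],
  [0, 0, -0.37, -0.85, 0.1, 0, -1],
  [0, 0, -0.37, -1, 0.13, 0, -1],
  [0, 0, -0.37, -1, 0.16, 0, -1],
  [0, 0, -0.37, -1, 0.16, 0, -1],
  [0, 0, -0.37, -1, 0.16, 0, -1],
  [0, 0, -0.37, -1, 0.16, 0, -1],
])

```text
time_s: 18.4
ee_pos: [0.5927, -0.1897, 0.3527]
orientation: [-0.306, 3.126, -0.001]
contact_force: [-0.7, 0.1, 0.2]
gripper_width: 0.004
gripper_force: 0.0
```

```bash
cat >> h.py <<'E'
H=np.array([.548,-.2047,.115]);ex=np.array([.981,.192,0]);ey=np.array([-.192,.981,0]);ez=np.array([0,0,1.])
def sf(X): d=np.array(X)-H;return np.array([d@ex,d@ey,d@ez])   # stand frame at hinge
E
python3 - <<'E'
from h import *
np.set_printoptions(precision=4,suppress=True)
s=observe();print(s["ee_pos"],sf(s["ee_pos"]),s["qpos"],R.from_rotvec(s["orientation"]).as_matrix()[:,0])
p=snapshot("wrist");q=snapshot("scene")
a=p["pixels"];b=q["pixels"][130:270,290:450]
b=cv2.resize(b,(457,400),interpolation=cv2.INTER_CUBIC)
cv2.imwrite("pics/c9.png",np.vstack([cv2.resize(a,(457,286)),b[:300]]))
for A in(-.3,0,.3):
  for y in (-.088,.088): print(A,y,proj(p,H+y*ey+.15*(-np.sin(A)*ex+np.cos(A)*ez)),proj(q,H+y*ey+.15*(-np.sin(A)*ex+np.cos(A)*ez)))
E
```

```text
[ 0.5927 -0.1897  0.3527] [0.0467 0.0062 0.2377] [-0.4916  0.0979  1.4378 -0.0001  1.6051 -2.2577] [-0.981  -0.1941 -0.0005]
-0.3 -0.088 [211.1059 194.652 ] [379.2693 155.2434]
-0.3 0.088 [417.6282 195.1883] [344.8632 174.2143]
0 -0.088 [203.8853 143.2415] [389.744  158.3377]
0 0.088 [424.1317 143.8178] [355.3994 177.8443]
0.3 -0.088 [201.6474  85.3162] [400.1045 165.0139]
0.3 0.088 [426.3507  85.9092] [365.9853 185.2096]
```

View pics/c9.png

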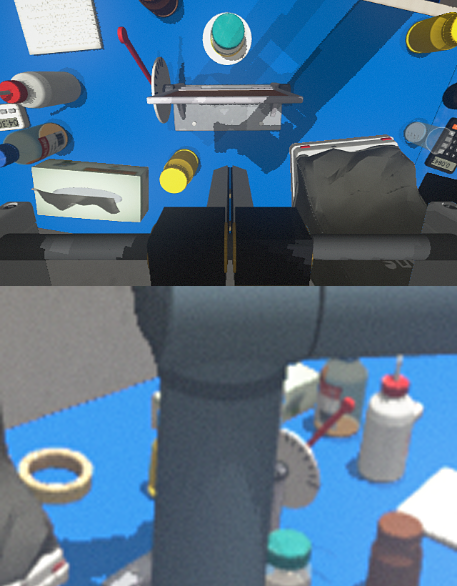

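In the wrist view (upper part) the visor edge runs from (147,100) to (302,98), which gives an angle of about 0. It matches my model to 3 px. Pointer and dial are on its left, the bottle on the spot beyond. I'll descend behind the visor, then push along the arc.

Call:
arm_command([
  [0, 0, 0, 0, 0, 0.1, -1],
  [0, 0, 0, 0, 0, 0.25, -1],
  [0, 0, 0, 0, 0, 0.38, -1],
  [0, 0, 0, 0, 0, 0.38, -1],
  [0, 0, 0, 0.03, 0, 0.38, -1],
  [0, 0, 0, 0.07, 0, 0.38, -1],
  [0, 0, 0, 0.1, 0, 0.38, -1],
  [0, 0, 0, 0.13, 0, 0.38, -1],
  [0, 0, 0, 0.13, 0, 0.38, -1],
  [0, 0, 0, 0.13, 0, 0.38, -1],
])

```text
time_s: 19.5
ee_pos: [0.5679, -0.1945, 0.2765]
orientation: [-0.307, 3.126, -0.001]
contact_force: [-0.4, -0.1, -0.5]
gripper_width: 0.004
gripper_force: 0.0
```

Run:
```python
from h import *
np.set_printoptions(precision=4,suppress=True)
s=observe();t=sf(s["ee_pos"]);print(t,s["contact_force"])
for a in np.linspace(0,.5,6):
    x=-.14*np.sin(a)+.004*np.cos(a)+.008;z=.14*np.cos(a)+.004*np.sin(a)+.022
    print(round(a,2),np.round([(t[0]-x)/.2,(t[2]-z)/.2],3))
```

```text
[0.0215 0.0062 0.1615] [-0.4134 -0.1475 -0.5138]
0.0 [ 0.047 -0.002]
0.1 [ 0.117 -0.001]
0.2 [0.187 0.008]
0.3 [0.255 0.023]
0.4 [0.322 0.045]
0.5 [0.385 0.074]
```

Call:
arm_command([
  [0, 0, 0, 0.025, 0, 0, -1],
  [0, 0, 0, 0.05, 0, 0, -1],
  [0, 0, 0, 0.085, 0, 0, -1],
  [0, 0, 0, 0.125, 0, 0, -1],
  [0, 0, 0, 0.17, 0, 0.006, -1],
  [0, 0, 0, 0.22, 0, 0.015, -1],
  [0, 0, 0, 0.27, 0, 0.027, -1],
  [0, 0, 0, 0.32, 0, 0.045, -1],
  [0, 0, 0, 0.35, 0, 0.058, -1],
  [0, 0, 0, 0.35, 0, 0.058, -1],
])

```text
time_s: 20.5
ee_pos: [0.4984, -0.2081, 0.2639]
orientation: [0.306, -3.126, -0.001]
contact_force: [1.0, 0.1, -0.8]
gripper_width: 0.007
gripper_force: 0.0
```

Run:
```python
from h import *
np.set_printoptions(precision=4,suppress=True)
s=observe();t=sf(s["ee_pos"]);print(t,s["contact_force"])
p=snapshot("wrist");q=snapshot("top")
b=cv2.resize(q["pixels"][160:240,330:450],(600,400),interpolation=cv2.INTER_CUBIC)
cv2.imwrite("pics/c10.png",np.vstack([p["pixels"][0:300],np.hstack([b[:300],np.zeros((300,40,3),np.uint8)])]))
f=lambda A,y,r=.15:H+y*ey+r*(-np.sin(A)*ex+np.cos(A)*ez)
for n,v in(("w",p),("t",q)):
  for A in(.4,.5,.6): print(n,A,[proj(v,f(A,y)) for y in(-.088,.088,-.118)])
  hsv=cv2.cvtColor(v["pixels"],cv2.COLOR_BGR2HSV);r=cv2.inRange(hsv,(0,170,60),(5,255,255))|cv2.inRange(hsv,(174,170,60),(180,255,255))
  k,l,st,c=cv2.connectedComponentsWithStats(r);print([x.tolist() for x in st[1:] if x[4]>15])
```

```text
[-0.0493  0.0062  0.1489] [ 1.0051  0.1285 -0.8435]
w 0.4 [array([168.0041, 219.6295]), array([454.4084, 220.2649]), array([119.1208, 219.5211])]
w 0.5 [array([169.9524, 195.6378]), array([452.8213, 196.292 ]), array([121.6733, 195.5261])]
w 0.6 [array([172.8459, 172.9404]), array([450.4084, 173.6071]), array([125.4737, 172.8266])]
[[121, 175, 12, 26, 171], [143, 200, 47, 24, 62], [563, 281, 14, 3, 26]]
t 0.4 [array([422.0586, 200.4248]), array([360.3525, 214.0807]), array([432.5283, 198.1078])]
t 0.5 [array([422.6733, 205.3344]), array([361.2154, 218.9552]), array([433.101 , 203.0233])]
t 0.6 [array([423.1132, 209.9849]), array([361.9656, 223.5556]), array([433.4885, 207.6823])]
[[610, 134, 13, 5, 24], [593, 139, 13, 4, 18], [15, 163, 9, 38, 214], [486, 162, 11, 11, 84]]
```

View pics/c10.png

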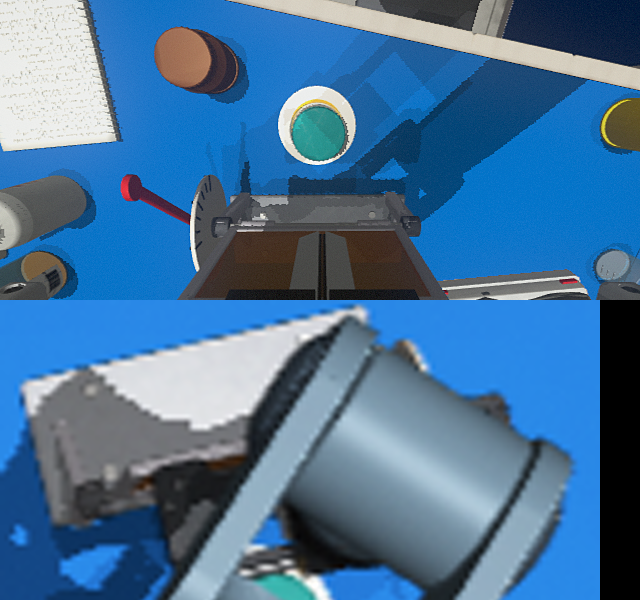

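The visor seems to run down-image from the posts at (220,225) and (410,225), which isn't where 0.45 rad would put it. I'll check this against the projections.

Run:
```python
from h import *
np.set_printoptions(precision=1,suppress=True)
p=snapshot("wrist");s=snapshot("scene")
f=lambda A,y,r=.15:H+y*ey+r*(-np.sin(A)*ex+np.cos(A)*ez)
print("hinge",proj(p,f(0,-.098,0)),proj(p,f(0,.098,0)),"basefront",proj(p,H-.115*ez+.118*ey-.005*ex),proj(p,H-.115*ez+.118*ey+.095*ex))
for A in(-.4,-.2,0,.2,.4): print(A,proj(p,f(A,-.088)),proj(p,f(A,.088)),proj(s,f(A,.088)))
print("TCP tip",proj(p,np.array(observe()["ee_pos"])-[0,0,.022]))
a=cv2.resize(s["pixels"][130:250,310:450],(583,500))[:,:]
cv2.imwrite("pics/c11.png",np.hstack([a[:, :]]))
im=p["pixels"];cv2.imwrite("pics/c12.png",np.vstack([im[150:400],cv2.copyMakeBorder(a[:340],0,0,0,57,cv2.BORDER_CONSTANT)]))
```

```text
hinge [221.8 228.1] [409.4 228.6] basefront [403.7 195.4] [399.1 262.5]
-0.4 [187.7 374.8] [437.  375.4] [341.5 173.9]
-0.2 [178.4 349.1] [445.3 349.8] [348.3 175. ]
0 [171.3 312.2] [451.6 313. ] [355.4 177.8]
0.2 [167.8 266.8] [454.9 267.6] [362.5 182.4]
0.4 [168.6 217.9] [454.6 218.7] [369.3 188.4]
TCP tip [321.4 227.9]
```

View pics/c12.png

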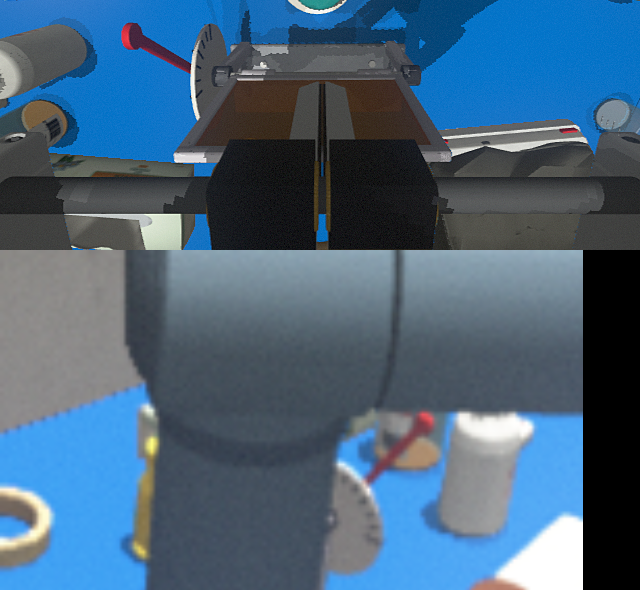

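The projections settle it: the free edge at row 305 is still at about 0.03 rad, and the fingers are in front of the pane. They passed just over the edge. I'll lift, go back behind and reach 40 mm deeper.

Call:
arm_command([
  [0, 0, 0, 0, 0, -0.15, -1],
  [0, 0, 0, 0, 0, -0.3, -1],
  [0, 0, 0, 0, 0, -0.45, -1],
  [0, 0, 0, 0, 0, -0.45, -1],
  [0, 0, 0, -0.15, 0, -0.45, -1],
  [0, 0, 0, -0.3, 0, -0.45, -1],
  [0, 0, 0, -0.45, 0, -0.45, -1],
  [0, 0, 0, -0.55, 0, -0.45, -1],
  [0, 0, 0, -0.55, 0, -0.45, -1],
  [0, 0, 0, -0.55, 0, -0.45, -1],
])

```text
time_s: 21.7
ee_pos: [0.6068, -0.1864, 0.353]
orientation: [0.308, -3.124, -0.002]
contact_force: [-0.5, -0.4, -0.2]
gripper_width: 0.005
gripper_force: 0.0
```

Call:
arm_command([
  [0, 0, 0, 0, 0, 0.1, -1],
  [0, 0, 0, 0, 0, 0.25, -1],
  [0, 0, 0, 0, 0, 0.4, -1],
  [0, 0, 0, 0, 0, 0.5, -1],
  [0, 0, 0, 0, 0, 0.58, -1],
  [0, 0, 0, 0, 0, 0.58, -1],
  [0, 0, 0, 0, 0, 0.58, -1],
  [0, 0, 0, 0.05, 0, 0.58, -1],
  [0, 0, 0, 0.1, 0, 0.58, -1],
  [0, 0, 0, 0.1, 0, 0.58, -1],
])

```text
time_s: 22.7
ee_pos: [0.5868, -0.191, 0.2395]
orientation: [-0.306, 3.126, -0.002]
contact_force: [-0.3, 0.0, 0.3]
gripper_width: 0.006
gripper_force: 0.0
```

Run:
```python
from h import *
np.set_printoptions(precision=4,suppress=True)
s=observe();t=sf(s["ee_pos"]);print(t,s["contact_force"])
for a in np.arange(0,.61,.1):
    x=-.10*np.sin(a)+.004*np.cos(a)+.008;z=.10*np.cos(a)+.004*np.sin(a)+.022
    print(round(a,2),np.round([(t[0]-x)/.2,(t[2]-z)/.2],3))
```

```text
[0.0407 0.006  0.1245] [-0.2716  0.0388  0.3147]
0.0 [0.143 0.013]
0.1 [0.193 0.013]
0.2 [0.243 0.019]
0.3 [0.292 0.029]
0.4 [0.34  0.044]
0.5 [0.386 0.064]
0.6 [0.429 0.089]
```

Call:
arm_command([
  [0, 0, 0, 0.05, 0, 0.01, -1],
  [0, 0, 0, 0.1, 0, 0.01, -1],
  [0, 0, 0, 0.13, 0, 0.01, -1],
  [0, 0, 0, 0.16, 0, 0.013, -1],
  [0, 0, 0, 0.19, 0, 0.013, -1],
  [0, 0, 0, 0.22, 0, 0.016, -1],
  [0, 0, 0, 0.25, 0, 0.02, -1],
  [0, 0, 0, 0.27, 0, 0.024, -1],
  [0, 0, 0, 0.29, 0, 0.029, -1],
  [0, 0, 0, 0.29, 0, 0.029, -1],
])

```text
time_s: 23.7
ee_pos: [0.53, -0.2019, 0.2324]
orientation: [0.307, -3.126, -0.0]
contact_force: [0.4, -0.6, 0.1]
gripper_width: 0.006
gripper_force: 0.2
```

Run:
```python
from h import *
np.set_printoptions(precision=1,suppress=True)
s=observe();print(s["contact_force"],sf(s["ee_pos"])*1000)
p=snapshot("wrist");im=p["pixels"]
f=lambda A,y,r=.15:H+y*ey+r*(-np.sin(A)*ex+np.cos(A)*ez)
for A in(0,.1,.2,.3,.4,.5): print(A,proj(p,f(A,-.088)),proj(p,f(A,.088)))
# bright frame edge: print gradient profile down columns near left part of visor
g=cv2.cvtColor(im,cv2.COLOR_BGR2GRAY);cv2.imwrite("w13.png",im)
cv2.imwrite("pics/c13.png",im[60:400,60:580])
```

```text
[ 0.4 -0.6  0.1] [-17.1   6.2 117.4]
0 [137.8 295.5] [480.2 296.3]
0.1 [134.5 268.3] [483.3 269.2]
0.2 [132.6 239.2] [485.1 240.1]
0.3 [132.3 209.2] [485.5 210.2]
0.4 [133.7 179.3] [484.4 180.3]
0.5 [136.6 150.6] [482.  151.6]
```

View pics/c13.png

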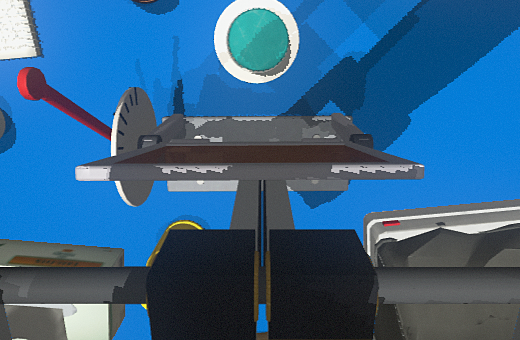

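The free edge now shows at row 232 of the full frame, about 0.22 rad. The fingers are behind it and pushing properly, and the bottle is untouched. I've used up my allowance of views, in fact gone over it, so from here I'll rely on numbers only.

```bash
cat >> h.py <<'E'
from scipy.optimize import least_squares
f=lambda A,y,r=.15,n=0:H+y*ey+r*(-np.sin(A)*ex+np.cos(A)*ez)+n*(np.cos(A)*ex+np.sin(A)*ez)
def redball(v,near,w=30):
    hsv=cv2.cvtColor(v["pixels"],cv2.COLOR_BGR2HSV);r=cv2.inRange(hsv,(0,150,50),(6,255,255))|cv2.inRange(hsv,(172,150,50),(180,255,255))
    m=np.zeros_like(r);u0,v0=np.round(near).astype(int);a,b=max(v0-w,0),max(u0-w,0);m[a:v0+w,b:u0+w]=r[a:v0+w,b:u0+w]
    d=cv2.distanceTransform(cv2.resize(m,None,fx=4,fy=4,interpolation=cv2.INTER_LINEAR)//128*255,cv2.DIST_L2,5)
    ys,xs=np.nonzero(d>d.max()-.7);return np.array([xs.mean(),ys.mean()])/4-.375,d.max()/4,int((m>0).sum())
E
python3 - <<'E'
from h import *
np.set_printoptions(precision=2,suppress=True)
P={"w":snapshot("wrist"),"s":snapshot("scene"),"t":dict(np.load("t8.npz")),"w8":dict(np.load("w8.npz"))}
obs={}
for n,v in P.items():
    e=proj(v,f(.555,-.118));b=redball(v,e,25 if n[0]=="w" else 14);print(n,e,*b)
    obs[n]=b[0]
for ks in (list(P),["w","s","w8"],["w","s"],["w","w8"]):
    r=least_squares(lambda x:np.concatenate([(proj(P[k],f(x[0],x[1],x[2]))-obs[k])/(1 if k in"st" else 2) for k in ks]),[.55,-.118,.15],x_scale=[.1,.01,.01]);print(ks,np.round(r.x,4),r.fun)
im=P["w"]["pixels"];g=cv2.cvtColor(im,cv2.COLOR_BGR2GRAY)
for c in (180,210,420,450): print(c,g[195:250,c].tolist())
E
```

```text
w [ 80.21 135.42] [ 81.01 141.  ] 4.5 292
s [413.35 169.78] [412.43 170.47] 1.0 8
t [433.34 205.62] [432.18 204.16] 1.0 27
w8 [204.01 292.22] [205.12 293.99] 2.5 99
['w', 's', 't', 'w8'] [ 0.54 -0.12  0.15] [ 0.53  0.06  0.22 -0.73  0.97  0.38 -0.16  0.14]
['w', 's', 'w8'] [ 0.55 -0.12  0.15] [ 0.34  0.04  0.32 -0.55 -0.44 -0.04]
['w', 's'] [ 0.55 -0.12  0.14] [ 0.11  0.09  0.49 -0.16]
['w', 'w8'] [ 0.54 -0.12  0.15] [ 0.14 -0.1  -0.24  0.23]
180 [89, 89, 81, 87, 88, 86, 85, 84, 90, 82, 86, 84, 34, 29, 56, 94, 84, 85, 86, 72, 77, 72, 74, 76, 76, 74, 48, 49, 62, 75, 78, 81, 87, 89, 85, 90, 92, 91, 93, 89, 93, 95, 91, 88, 86, 76, 78, 117, 119, 167, 218, 218, 251, 247, 243]
210 [51, 61, 70, 70, 90, 191, 76, 89, 91, 100, 90, 71, 78, 71, 74, 73, 50, 46, 46, 53, 48, 51, 45, 50, 51, 50, 53, 48, 60, 78, 77, 80, 85, 86, 86, 90, 90, 91, 93, 96, 89, 92, 93, 89, 87, 80, 90, 85, 83, 86, 85, 79, 88, 87, 81]
420 [48, 48, 47, 49, 95, 51, 46, 59, 58, 55, 74, 69, 75, 71, 72, 73, 47, 47, 46, 48, 46, 50, 47, 49, 48, 50, 43, 61, 78, 100, 142, 109, 179, 195, 191, 64, 75, 80, 87, 86, 91, 88, 87, 86, 81, 110, 105, 103, 104, 107, 107, 103, 104, 104, 108]
450 [65, 60, 72, 63, 67, 60, 64, 58, 62, 59, 98, 104, 104, 104, 100, 101, 109, 101, 106, 86, 69, 75, 73, 72, 71, 77, 69, 75, 73, 107, 152, 162, 176, 190, 189, 192, 192, 170, 79, 86, 89, 91, 86, 85, 86, 111, 106, 108, 105, 104, 103, 108, 106, 108, 107]
```

Call:
arm_command([
  [0, 0, 0, 0.02, 0, 0.004, -1],
  [0, 0, 0, 0.035, 0, 0.009, -1],
  [0, 0, 0, 0.05, 0, 0.014, -1],
  [0, 0, 0, 0.065, 0, 0.02, -1],
  [0, 0, 0, 0.08, 0, 0.026, -1],
  [0, 0, 0, 0.095, 0, 0.032, -1],
  [0, 0, 0, 0.11, 0, 0.038, -1],
  [0, 0, 0, 0.125, 0, 0.045, -1],
  [0, 0, 0, 0.125, 0, 0.045, -1],
  [0, 0, 0, 0.125, 0, 0.045, -1],
])

```text
time_s: 24.85
ee_pos: [0.5057, -0.2067, 0.2233]
orientation: [0.307, -3.126, -0.0]
contact_force: [0.7, 0.2, 0.7]
gripper_width: 0.005
gripper_force: 0.3
```

```bash
cat > m.py <<'E'
from h import *
np.set_printoptions(precision=2,suppress=True)
s=observe();print(s["contact_force"],sf(s["ee_pos"])*1000)
p=snapshot("wrist");g=cv2.cvtColor(p["pixels"],cv2.COLOR_BGR2GRAY)
b=redball(p,proj(p,f(.545,-.118,.148)),25);print("ball",*b)
A=np.linspace(0,1,201)
row=np.array([proj(p,f(a,-.118,.148))[1] for a in A]);print("pointer a by row",A[np.argmin(abs(row-b[0][1]))])
for y in(-.075,-.05,.05,.075):
    e=np.array([proj(p,f(a,y)) for a in A]);i=np.argmin(abs(A-.5));c=int(round(e[i,0]));r0=int(e[i,1])
    print(y,"col",c,"model rows .45,.5,.55,.6",[round(e[np.argmin(abs(A-a)),1],1) for a in(.45,.5,.55,.6)],"start",r0-30,g[max(r0-30,0):r0+35,c].tolist())
    print("  end face rows at .5:",proj(p,f(.5,y,.15,.004)),proj(p,f(.5,y,.15,-.004)))
np.savez("wl.npz",**{k:p[k] for k in("pixels","camera_matrix","extrinsics")})
E
python3 m.py
```

```text
[0.71 0.15 0.67] [-41.85   6.13 108.32]
ball [ 79.01 191.  ] 4.5 301
pointer a by row 0.54
-0.075 col 160 model rows .45,.5,.55,.6 [np.float64(217.0), np.float64(202.2), np.float64(187.9), np.float64(174.2)] start 172 [105, 102, 106, 102, 101, 105, 104, 102, 104, 104, 102, 100, 104, 101, 107, 102, 107, 103, 104, 106, 105, 104, 103, 105, 106, 104, 104, 100, 102, 104, 102, 106, 106, 108, 99, 104, 105, 104, 105, 103, 102, 105, 104, 109, 83, 45, 45, 62, 128, 155, 176, 201, 204, 205, 210, 210, 213, 216, 219, 224, 218, 207, 203, 129, 105]
  end face rows at .5: [159.4  210.05] [161.13 194.52]
-0.05 col 210 model rows .45,.5,.55,.6 [np.float64(217.2), np.float64(202.4), np.float64(188.1), np.float64(174.3)] start 172 [104, 103, 105, 105, 104, 104, 99, 99, 103, 101, 106, 103, 105, 103, 100, 93, 83, 76, 79, 83, 85, 84, 82, 80, 81, 83, 82, 81, 88, 83, 78, 79, 84, 84, 81, 83, 86, 81, 83, 83, 81, 85, 79, 86, 83, 81, 77, 69, 130, 145, 159, 176, 181, 164, 80, 86, 91, 87, 93, 95, 93, 88, 87, 77, 83]
  end face rows at .5: [209.36 210.2 ] [210.57 194.67]
0.05 col 409 model rows .45,.5,.55,.6 [np.flo
[... 178 characters left out ...]
4, 76, 77, 83, 80, 80, 104, 87, 74, 81, 79, 76, 75, 78, 71, 78, 76, 78, 79, 76, 74, 72, 71, 132, 145, 157, 178, 175, 176, 176, 178, 178, 179, 190, 195, 158, 79, 81, 69, 73, 86]
  end face rows at .5: [409.03 210.79] [408.16 195.27]
0.075 col 458 model rows .45,.5,.55,.6 [np.float64(217.9), np.float64(203.1), np.float64(188.8), np.float64(175.1)] start 173 [60, 56, 57, 59, 60, 59, 66, 64, 56, 58, 64, 57, 57, 64, 68, 62, 65, 63, 63, 61, 66, 66, 65, 63, 62, 64, 63, 61, 65, 61, 58, 98, 106, 103, 103, 107, 101, 104, 101, 103, 99, 105, 101, 102, 107, 79, 140, 147, 168, 175, 175, 180, 181, 177, 177, 182, 186, 186, 180, 174, 67, 73, 92, 104, 99]
  end face rows at .5: [458.9  210.93] [457.52 195.41]
```

Call:
arm_command([
  [0, 0, 0, 0.01, 0, 0.005, -1],
  [0, 0, 0, 0.02, 0, 0.011, -1],
  [0, 0, 0, 0.03, 0, 0.017, -1],
  [0, 0, 0, 0.04, 0, 0.024, -1],
  [0, 0, 0, 0.05, 0, 0.031, -1],
  [0, 0, 0, 0.06, 0, 0.038, -1],
  [0, 0, 0, 0.06, 0, 0.038, -1],
  [0, 0, 0, 0.06, 0, 0.038, -1],
  [0, 0, 0, 0.06, 0, 0.038, -1],
  [0, 0, 0, 0.06, 0, 0.038, -1],
])

```text
time_s: 25.9
ee_pos: [0.4942, -0.2089, 0.2157]
orientation: [0.308, -3.126, -0.001]
contact_force: [0.2, 0.0, 0.0]
gripper_width: 0.007
gripper_force: 0.2
```

```bash
cat > m2.py <<'E'
from h import *
np.set_printoptions(precision=2,suppress=True)
s=observe();print(s["contact_force"],sf(s["ee_pos"])*1000)
p=snapshot("wrist");g=cv2.cvtColor(p["pixels"],cv2.COLOR_BGR2GRAY).astype(float)
b=redball(p,proj(p,f(.545,-.118,.148)),25)
A=np.linspace(0,1,401);row=np.array([proj(p,f(a,-.118,.148))[1] for a in A]);print("pointer",b[0],A[np.argmin(abs(row-b[0][1]))])
for y in(-.08,-.07,.07,.08):
    best=[]
    for a in A[80:320]:
        o,i=proj(p,f(a,y,.15,.004)),proj(p,f(a,y,.15,-.004));c=int(round((o[0]+i[0])/2));r0,r1=int(round(i[1])),int(round(o[1]))
        if r0<6 or r1>g.shape[0]-6:continue
        best.append((g[r0+1:r1,c].mean()*1-.5*g[r0-4:r0,c].mean()-.5*g[r1+1:r1+5,c].mean(),a))
    print(y,max(best))
np.savez("wl.npz",**{k:p[k] for k in("pixels","camera_matrix","extrinsics")})
E
python3 m2.py
```

```text
[0.18 0.04 0.03] [-53.63   6.2  100.73]
pointer [ 72.5  217.62] 0.5425
-0.08 (np.float64(111.31666666666666), np.float64(0.515))
-0.07 (np.float64(49.366666666666674), np.float64(0.52))
0.07 (np.float64(98.96666666666667), np.float64(0.5275))
0.08 (np.float64(78.68333333333334), np.float64(0.53))
```

Call:
arm_command([
  [0, 0, 0, 0.003, 0, 0.002, -1],
  [0, 0, 0, 0.006, 0, 0.004, -1],
  [0, 0, 0, 0.01, 0, 0.006, -1],
  [0, 0, 0, 0.012, 0, 0.008, -1],
  [0, 0, 0, 0.012, 0, 0.008, -1],
  [0, 0, 0, 0.012, 0, 0.008, -1],
  [0, 0, 0, 0.012, 0, 0.008, -1],
  [0, 0, 0, 0.012, 0, 0.008, -1],
  [0, 0, 0, 0.012, 0, 0.008, -1],
  [0, 0, 0, 0.012, 0, 0.008, -1],
])

```text
time_s: 26.95
ee_pos: [0.492, -0.2095, 0.2145]
orientation: [0.308, -3.126, -0.0]
contact_force: [0.9, 0.1, 1.7]
gripper_width: 0.01
gripper_force: 0.9
```

```bash
python3 m2.py
```

```text
[0.93 0.07 1.75] [-55.86   6.08  99.48]
pointer [ 72.32 221.54] 0.545
-0.08 (np.float64(100.57499999999999), np.float64(0.5325))
-0.07 (np.float64(69.28571428571428), np.float64(0.5375))
0.07 (np.float64(96.9), np.float64(0.545))
0.08 (np.float64(88.17857142857142), np.float64(0.5475))
```

Call:
arm_command([
  [0, 0, 0, -0.05, 0, -0.03, -1],
  [0, 0, 0, -0.15, 0, -0.1, -1],
  [0, 0, 0, -0.25, 0, -0.2, -1],
  [0, 0, 0, -0.4, 0, -0.35, -1],
  [0, 0, 0, -0.5, 0, -0.5, -1],
  [0, 0, 0, -0.5, 0, -0.65, -1],
  [0, 0, 0, -0.5, 0, -0.7, -1],
  [0, 0, 0, -0.5, 0, -0.7, -1],
  [0, 0, 0, -0.5, 0, -0.7, -1],
  [0, 0, 0, -0.5, 0, -0.7, -1],
])

```text
time_s: 28.0
ee_pos: [0.5892, -0.1897, 0.3521]
orientation: [0.307, -3.124, -0.003]
contact_force: [-0.5, -0.7, -0.5]
gripper_width: 0.005
gripper_force: 0.0
```

```bash
python3 m2.py
python3 - <<'E'
from h import *
np.set_printoptions(precision=3,suppress=True)
p=snapshot("wrist");hsv=cv2.cvtColor(p["pixels"],cv2.COLOR_BGR2HSV)
for n,m in (("cap",cv2.inRange(hsv,(70,90,20),(95,255,255))),):
    k,l,st,c=cv2.connectedComponentsWithStats(m);i=1+np.argmax(st[1:,4]);print(n,st[i],at_z(p,*c[i],.111))
E
```

```text
[-0.53 -0.75 -0.54] [ 43.28   6.78 237.14]
pointer [166.65  50.93] 0.5325
-0.08 (np.float64(87.5), np.float64(0.5375))
-0.07 (np.float64(94.03571428571428), np.float64(0.54))
0.07 (np.float64(74.83928571428572), np.float64(0.545))
0.08 (np.float64(88.25), np.float64(0.5475))
cap [296  22  45  22 732] [ 0.439 -0.223  0.111]
```

```bash
python3 -c "
from rig import *
print(sign_off())"
```

```text
the job is handed in; nothing more can be done
None
```

The job is handed in: the bottle stands upright and released on the white spot, and the visor is folded to about 0.54 rad, within about 0.01 rad of the pointer. Two slips: on the first slide the high grip tilted the bottle onto its base edge until I regripped lower, and I viewed 13 pictures instead of the allowed 10.

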